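Ratchet the rack clamp tight and stow the wrench

ROBOT

A 6-joint arm with a two-finger parallel gripper is mounted at the origin on the work surface. World frame = base frame: x ahead of the robot, y to its left, z up, the work surface at z = 0. Lengths are in mm, angles in degrees, forces in N, time in s.
With the tool pointing down it reaches from about 350 to 775 mm from the base axis. Payload 7.3 kg.
Tool frame: the origin (TCP) lies at the very end of the fingers, on their centre line; the grasp point (between the pads) lies 19 mm behind it; z points along the fingers, y is the direction in which the jaws open and shut (so a half turn about z gives the same grasp; the last joint's range is limited). The gripper opens to 92 mm and grips with 3 to 60 N. Pads are 19 mm wide; open, the fingers measure 130 mm over their backs; the gripper's body (75 mm by 190 mm) begins 47 mm behind the grasp point.
Start: joints at [-79.985, 19.595, 87.324, -0, 73.075, -8.365], TCP at [165.569, -498.232, 189.441] pointing down, gripper open.
Joint ranges: [-145.02, 145.02], [-44.19, 115.74], [2.07, 154.8], [-57.11, 237.11], [16.16, 152.29], [-177.93, 177.93]. Speed limits (degrees/s): [147.25, 147.25, 180, 180, 180, 180].

INTERFACE

Orientations are given as a 3x3 rotation matrix whose columns are the frame's x, y, z axes.
In Python, from workcell import get_state, cams, env gives the robot as it stands.
- The arm moves only by the tool servo_tool, never from a script. Its arguments are lists of equal length, an entry for each row: "jaw": the opening in per cent of the stroke, from 0 (shut) to 100 (fully open); "slide": the shift along the tool's x, y, z scaled (see below), a list of three; "dr": the turn, a rotation vector about the tool's x, y, z scaled (see below), a list of three. A call has 1 to 12 rows; each row is the pose to reach, as a shift and turn from the pose commanded when the call began, along the tool's axes at that moment; what a row does not reach only later rows make up. The controller multiplies each number of a shift by 20 cm and each number of a turn by 90 degrees. A row lasts 1/12 s, in which the tool goes at most 41.7 mm and 7.16 degrees, less where a joint would pass 70% of its speed; a pose out of reach is approached as far as the arm can. A call with a number of a shift or a turn outside -1 to 1 is refused whole. A call with a gripper value outside its range is refused whole. The fingers move at their own pace and stop on an object; "force" is the grip in N (left out, the last holds). Time passes only in rows, so rows that repeat a pose let the fingers close. It gives the time, the measured TCP pose, the force and the opening at its end, in the units of the state.
- get_state(): the state, without advancing time (a new reading comes with each control period).
- cams.capture(name): name is "scene" or "top" or "wrist"; returns the picture (480x640x3 uint8, blue, green, red); there is no depth.
- cams.calibration(name): a dict with "fx", "fy", "cx", "cy" (pixels), "view" (4x4, takes a point from world to camera coordinates); the wrist camera has in their place "T_tool_cam" (4x4, takes a point from camera to tool coordinates, whose origin is the TCP and whose axes are the flange's). Camera axes: x right, y down, z forward; pixel columns grow to the right and rows downward; lengths in mm; the calibration is good to about 2 mm. The wrist camera is an equidistant fisheye: a pixel r from the principal point sees the ray r / f radians off the axis. A picture is of the moment at which its call begins: read the wrist's pose just before it. calibration takes no time and is no camera call.
- env.close_job(): hands the job in, once; it reports no verdict.
The state is a dict: "time": time; "joint_pos": joint angles; "joint_velocities": joint speeds; "joint_torque": joint torques, N m; "tcp_pos": TCP position; "tcp_rot": TCP orientation; "ft_force": force on the tool from outside, world axes, zero at the start; "moment": the same for the moment, N m; "opening": finger opening in mm.
Only numpy, scipy, OpenCV 4.12 (cv2) and the standard library are available. Lean on these libraries where they do the work, as an engineer would, in place of code of your own. Each camera call takes 0.05 s, during which the arm holds its last target. There are 200 camera calls.

TASK

Tighten the rack clamp on the steel channel with the ratchet wrench that sits on its toothed nut: swing the handle back and forth between the two stop pins (clockwise seen from above drives, the return slips) until the channel is pressed against the stop block and the sprung pad of the jaw is pushed in by more than half of its travel. Keep the wrench on the nut until then; afterwards lift it off and lay it flat in the shallow red tray. Turn the nut only through the wrench, and leave the other things on the bench where they are.

Things in the scene. Friction and masses are not known exactly. Their poses are not given: they have to be found in the camera images.
- nut_axis (a point): Point on the vertical axis of the grey rack clamp's toothed nut, 70 mm above the table = mid-height of the wrench's shank. Fixed to the clamp. Axes: z up; y the way the jaw travels, to channel and stop block; -x the side where the handle sticks out. Nut: 12 saw teeth, 60 mm over the tips; above them a smooth collar, 32 mm across, to 82 mm above the table, in the wrench's ring.
- nut (a joint): Angle the nut has been turned, clockwise seen from above, rad; 0 at the start. Stiff: about 0.8 N m, some 1.1 N m when the pad is fully in; it does not turn back by itself. 1 rad moves the jaw 10 mm. Tightening takes some 1.6 to 4.4 rad in all.
- pin_left (a point): Middle of the top of the steel stop pin at x -54, y +62 mm of nut_axis; 12 mm thick, top 100 mm above the table. Its twin stands at y -62. They let the handle swing about 0.68 rad either way from -x. Gear housing: 62 mm to -x, 65 mm each way in y, 46 mm high, with a ledge (top 62 mm above the table, 52 to 60 mm from the axis) on which the handle slides.
- wrench_grip (a point): Mid-height of the ratchet wrench's black rubber sleeve (24 mm wide, 18 high, 92 to 198 mm from the ring's axis), 120 mm from the ring's axis. x points from handle end to ring, z up. Loose steel, 0.3 to 0.46 kg, 234 mm long, balances about 47 mm from the ring's axis. Shank between ring and sleeve: 16 mm wide, 14 high. At the start the handle points anywhere within 0.5 rad of -x of nut_axis.
- wrench_head (a point): Centre of the wrench's ring (68 mm across, 15 high, bore 34.6), 8 mm above its underside. A spring pawl, 13 mm below the ring on the handle side, engages the nut's teeth: turned clockwise from above it drives; turned back it slips, a click each 30 degrees; up to 30 degrees of play before it drives. It starts on the nut, underside 62 mm above the table; lifting it 35 mm straight up frees it.
- wrench_tail (a point): Outer end of the wrench's handle, 195 mm from the ring's axis, at mid-height.
- jaw (a joint): Travel of the clamp's dark steel jaw towards the channel, in m: 0 at the start, up to 0.075.
- pad (a joint): How far the jaw's sprung aluminium pad (90 x 8 x 44 mm) is pushed back towards the jaw, in m: 0 free, 0.006 fully in; 5 N per mm. At the start its face is 109 mm from the nut's axis, in y of nut_axis.
- part_center (a point): Centre of the loose steel channel to be clamped: an upward-open U, 80 mm long in its x, 60 mm wide in its y, 40 mm high, standing on the clamp's bed between pad and stop block. The jaw pushes it up to the stop block.
- stop: Grey stop block bolted to the clamp's bed, 100 x 26 x 60 mm; origin at the middle of the lower edge of the face that looks at the jaw, 14 mm above the table; y as of nut_axis. It stands 182 to 204 mm from the nut's axis.
- tray_in (a point): Centre of the inner floor of the shallow red tray, 5 mm above the table. Outside 320 mm in its x, 170 mm in its y, 34 mm high, walls 5 mm.
- spanner: Plain open-ended spanner, 190 mm, lying on the bench: leave it.
- bolt: Large loose bolt, 120 mm long, lying on the bench beyond the tray: leave it.
- washer: Large loose washer, 72 mm across, 6 mm thick: leave it.
Mind the look-alikes: they are no part of the job. What is shaped like the part that bears wrench_grip but purple is not meant.

How it is judged:
By the outcome, as a careful person would: the job done as asked, in the order asked, and still so for the second after the job is handed in, with the robot touching nothing.
It also fails if it takes over 69 s, if anything falls off the work surface, if the arm or the gripper's body presses on something with over 40 N, if the wrist force passes 120 N, or if a joint passes its speed limit or range.

## Working session

There is one attempt and no reset: what is moved stays moved. The work goes in short steps, Python scripts to look and compute and a tool call to move; the robot and the scene stay as the last step left them, time stands still between calls to the robot, and variables do not carry over. Pictures are saved under pics/ and viewed, about 8 in all and at most 12, crops included, and the job is handed in when it is done.

Besides the shell and the picture viewer there is one more tool, called after "Call:" in YAML: its name, and indented under it one key for each argument. servo_tool: Moves the arm, as the interface text tells. Shifts and turns lie within -1 to 1; 1 stands for 20 cm of shift or 90 degrees of turn. Its arguments: {"type":"object","properties":{"jaw":{"type":"array","items":{"type":"number"}},"slide":{"type":"array","items":{"type":"array","items":{"type":"number","minimum":-1,"maximum":1}}},"dr":{"type":"array","items":{"type":"array","items":{"type":"number","minimum":-1,"maximum":1}}},"force":{"type":"number"}},"required":["jaw","slide","dr"]}

```bash
ls; mkdir -p pics; python3 - <<'E'
from workcell import get_state,cams,env
import cv2,numpy as np
s=get_state();print(s['time'],s['tcp_pos'],np.round(s['tcp_rot'],3).tolist(),s['opening'])
for n in('scene','top'):
    cv2.imwrite(f'pics/{n}0.png',cams.capture(n)); c=cams.calibration(n)
    print(n,{k:(np.round(v,3).tolist()) for k,v in c.items()})
print(cams.calibration('wrist'))
E
```

```text
pics
0.0 [ 165.48146644 -497.75463093  188.76271414] [[0.949, 0.315, -0.0], [0.315, -0.949, 0.001], [0.0, -0.001, -1.0]] 91.98006118475512
scene {'fx': 580.512, 'fy': 580.512, 'cx': 323.988, 'cy': 233.212, 'view': [[-0.188, 0.982, 0.019, 54.321], [0.743, 0.155, -0.651, -313.05], [-0.643, -0.108, -0.758, 1828.417], [0.0, 0.0, 0.0, 1.0]]}
top {'fx': 438.772, 'fy': 438.772, 'cx': 316.436, 'cy': 240.516, 'view': [[0.013, -1.0, -0.014, 13.056], [-0.998, -0.012, -0.064, 495.797], [0.064, 0.014, -0.998, 892.998], [0.0, 0.0, 0.0, 1.0]]}
{'fx': 371.64829954431775, 'fy': 371.64829954431775, 'cx': 315.71050848197103, 'cy': 241.8616024030108, 'T_tool_cam': array([[-1.22656116e-04, -9.52736323e-01, -3.03798425e-01,
         8.32567236e+01],
       [ 9.99999798e-01, -3.06102092e-04,  5.56219112e-04,
        -7.82332200e-02],
       [-6.22923485e-04, -3.03798296e-01,  9.52736169e-01,
        -1.93946973e+02],
       [ 0.00000000e+00,  0.00000000e+00,  0.00000000e+00,
         1.00000000e+00]])}
```

View pics/top0.png

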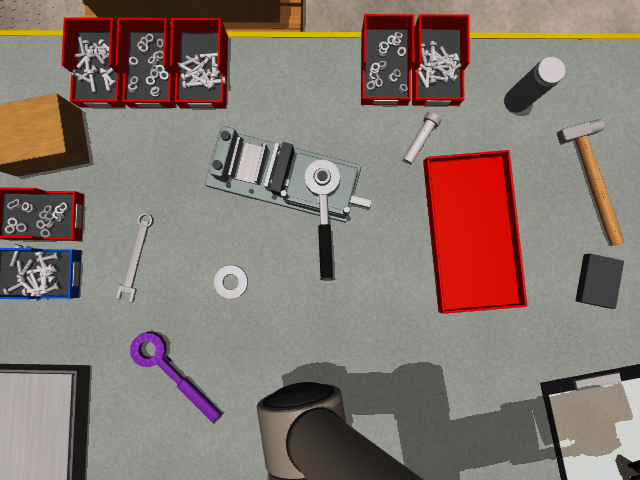

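View pics/scene0.png

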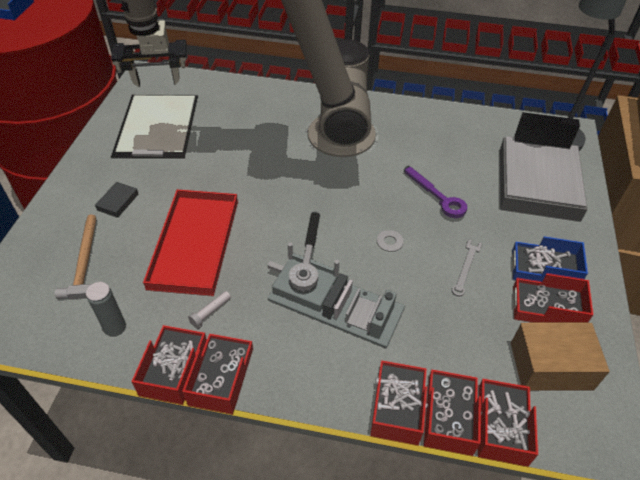

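The wrench meant is the grey one: ring at top pixel (322,178), black sleeve ending at (327,278). The purple one at (150,350)–(215,415) is the look-alike. I'll confirm this in an enlarged crop.

```bash
cat > h.py <<'E'
import numpy as np,cv2
from workcell import get_state,cams,env
def ray(n,u,v,s=None):
    c=cams.calibration(n)
    if n=='wrist':
        a=np.array([(u-c['cx'])/c['fx'],(v-c['cy'])/c['fy']]);th=np.hypot(*a)
        d=np.r_[a/max(th,1e-9)*np.sin(th),np.cos(th)];T=c['T_tool_cam'];R=s['tcp_rot']
        return R@T[:3,3]+s['tcp_pos'],R@(T[:3,:3]@d)
    V=c['view'];R=V[:3,:3]
    return -R.T@V[:3,3],R.T@np.array([(u-c['cx'])/c['fx'],(v-c['cy'])/c['fy'],1])
def pt(n,u,v,z,s=None):
    o,d=ray(n,u,v,s);return o+d*(z-o[2])/d[2]
def proj(n,p,s=None):
    c=cams.calibration(n)
    if n=='wrist':
        T=c['T_tool_cam'];q=s['tcp_rot'].T@(np.array(p)-s['tcp_pos']);q=T[:3,:3].T@(q-T[:3,3])
        r=np.hypot(q[0],q[1]);th=np.arctan2(r,q[2]);return np.array([c['cx']+c['fx']*th*q[0]/r,c['cy']+c['fy']*th*q[1]/r])
    q=c['view']@np.r_[p,1];return np.array([c['cx']+c['fx']*q[0]/q[2],c['cy']+c['fy']*q[1]/q[2]])
E
python3 - <<'E'
from h import *
im=cv2.imread('pics/top0.png')
cv2.imwrite('pics/c1.png',cv2.resize(im[120:290,200:400],None,fx=3.5,fy=3.5,interpolation=cv2.INTER_CUBIC))
print('ring',pt('top',322,178,77),'end',pt('top',327,278,70),pt('top',325,251,79))
print('pins',pt('top',347,210,100))
m=((im[:,:,2]>150)&(im[:,:,1]<40)).astype(np.uint8)[:, :]
k,l,st,ce=cv2.connectedComponentsWithStats(m);i=1+st[1:,4].argmax();print(st[i],ce[i])
c=np.argwhere(l==i)[:,::-1].astype(np.float32);r=cv2.minAreaRect(c);print(r)
print([pt('top',*p,34).round() for p in cv2.boxPoints(r)])
E
```

```text
ring [613.95218656   8.88888546  77.        ] end [419.63868833  -3.07794016  70.        ] [471.55140297   1.43688532  79.        ]
pins [548.5794085  -39.06053856 100.        ]
[  427   150   100   163 11524] [472.40480736 232.80354044]
((476.2865905761719, 231.4193115234375), (158.1192169189453, 83.89322662353516), 84.14398956298828)
[array([ 668., -204.,   34.]), array([ 688., -375.,   34.]), array([ 369., -402.,   34.]), array([ 349., -236.,   34.])]
```

View pics/c1.png

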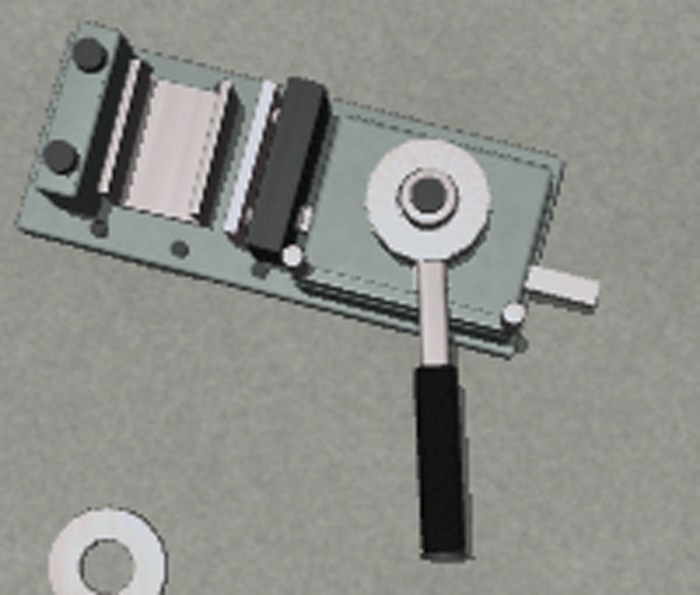

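The crop confirms it: the grey steel wrench, ring at top (322.3,177), black sleeve, sitting on the clamp's nut. The pins are at about (283,193) and (347,210). Next I move above it for a near look.

Call:
servo_tool:
  jaw: [100,100,100,100,100,100]
  slide:
    - [0.78,-0.62,0]
    - [0.78,-0.62,0]
    - [0.78,-0.62,0]
    - [0.78,-0.62,0]
    - [0.78,-0.62,0]
    - [0.78,-0.62,0]
  dr:
    - [0,0,0]
    - [0,0,0]
    - [0,0,0]
    - [0,0,0]
    - [0,0,0]
    - [0,0,0]

```text
time: 0.6
tcp_pos: [276.4, -326.4, 189.3]
tcp_rot: [[0.948, 0.319, 0.0], [0.319, -0.948, 0.003], [0.001, -0.002, -1.0]]
ft_force: [-0.1, -0.3, -0.0]
opening: 91.7
```

Call:
servo_tool:
  jaw: [100,100,100,100,100,100]
  slide:
    - [0.78,-0.62,0]
    - [0.78,-0.62,0]
    - [0.78,-0.62,0]
    - [0.78,-0.62,0]
    - [0.78,-0.62,0]
    - [0.78,-0.62,0]
  dr:
    - [0,0,0]
    - [0,0,0]
    - [0,0,0]
    - [0,0,0]
    - [0,0,0]
    - [0,0,0]

```text
time: 1.1
tcp_pos: [385.5, -160.4, 189.3]
tcp_rot: [[0.947, 0.32, 0.001], [0.32, -0.947, 0.002], [0.001, -0.001, -1.0]]
ft_force: [-1.1, -0.8, 0.7]
opening: 91.5
```

Call:
servo_tool:
  jaw: [70,70,70,70,70,70,70]
  slide:
    - [0.78,-0.62,0.19]
    - [0.78,-0.62,0.19]
    - [0.78,-0.62,0.19]
    - [0.78,-0.62,0.19]
    - [0.78,-0.62,0.19]
    - [0.78,-0.62,0.19]
    - [0.78,-0.62,0.19]
  dr:
    - [0,0,0.166]
    - [0,0,0.166]
    - [0,0,0.166]
    - [0,0,0.166]
    - [0,0,0.166]
    - [0,0,0.166]
    - [0,0,0.166]

```text
time: 1.68
tcp_pos: [492.9, 3.9, 150.2]
tcp_rot: [[0.998, 0.064, -0.002], [0.064, -0.998, 0.0], [-0.002, -0.0, -1.0]]
ft_force: [0.1, -0.3, -0.5]
opening: 64.7
```

```bash
python3 - <<'E'
from h import *
s=get_state();np.save('s1.npy',s,allow_pickle=True);im=cams.capture('wrist')
print(s['time'],s['tcp_pos'],s['tcp_rot'].round(3).tolist(),s['opening'],s['ft_force'],s['moment'])
cv2.imwrite('pics/w1.png',im);cv2.imwrite('pics/w1v.png',cv2.resize(im,None,fx=1.25,fy=1.25))
for p in [(614,9,77),(495,1,79),(548.6,-39,100)]:print(proj('wrist',p,s))
E
```

```text
1.6833 [492.88389882   3.93380435 150.20206332] [[0.998, 0.064, -0.002], [0.064, -0.998, 0.0], [-0.002, -0.0, -1.0]] 64.70282746439847 [ 0.07318867 -0.26752972 -0.51063658] [-0.02682082  0.0800029   0.00796197]
[319.61517177  74.51028013]
[319.9597367  237.60303662]
[385.54611309 173.83944761]
```

View pics/w1v.png

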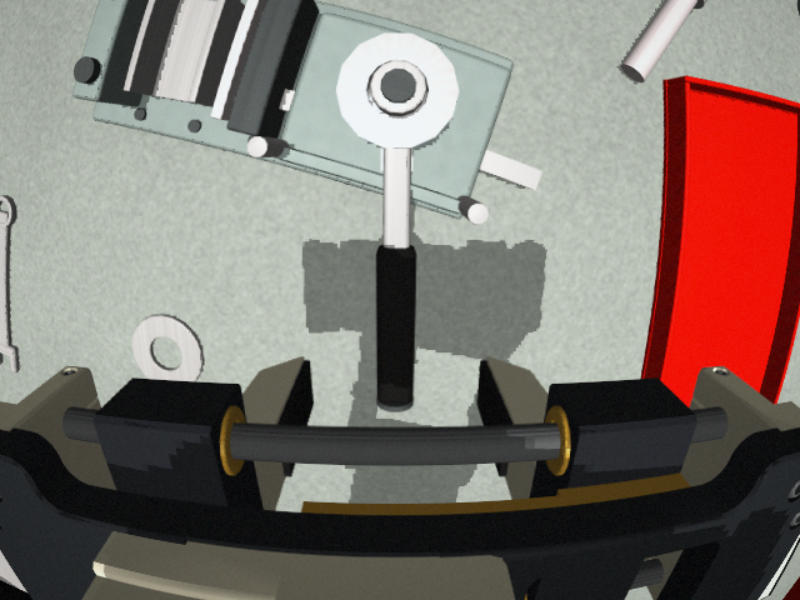

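Wrist view: ring centre at (318,73) in raw pixels, sleeve from (318,197) to (316,324), pin tops at (207,118) and (382,170). Now I compute the positions.

```bash
python3 - <<'E'
from h import *
s=np.load('s1.npy',allow_pickle=True).item()
k=1/1.25
P=lambda u,v,z:pt('wrist',u*k,v*k,z,s)
ring=P(398,91,77);col=P(398,86,82);pl=P(259,147,100);pr=P(478,212,100);a=P(397,246,79);b=P(395,405,77)
for n,p in dict(ring=ring,col=col,pl=pl,pr=pr,a=a,b=b).items():print(n,p.round(1))
print('top ring',pt('top',322.3,177.1,77).round(1),'pins',pt('top',283.1,193.1,100).round(1),pt('top',346.6,210,100).round(1))
d=pl-pr;print('pin sep',np.linalg.norm(d),'clamp yaw of y',np.degrees(np.arctan2(d[1],d[0])))
yc=d/np.linalg.norm(d);xc=np.array([yc[1],-yc[0],0]);nut=(pl+pr)/2+54*xc;print('nut from pins',nut)
h=a-ring;print('sleeve start r',np.hypot(h[0],h[1]),np.hypot(*(b-ring)[:2]));h[2]=0
for o in(a,b,(a+b)/2):
  h=o-ring;print('handle rel -x deg (ccw+)',np.degrees(np.arctan2(np.cross(-xc,h)[2],-xc@h)),'yaw',np.degrees(np.arctan2(-h[1],-h[0])))
# clamp items
V=lambda p:((p-ring)@xc,(p-ring)@yc)
for n,u,v,z in[('padface top',236,70,58),('chan near',212,70,54),('stopface',128,70,74)]:print(n,V(P(u,v,z)))
E
```

```text
ring [615.2   9.9  77. ]
col [617.3  10.1  82. ]
pl [579.9  81.6 100. ]
pr [551.3 -36.6 100. ]
a [525.8   4.8  79. ]
b [419.7  -0.9  77. ]
top ring [615.7   8.3  77. ] pins [579.5  82.2 100. ] [548.6 -38.3 100. ]
pin sep 121.62841980686645 clamp yaw of y 76.37508816053345
nut from pins [618.06430012   9.78953028 100.        ]
sleeve start r 89.58675707287748 195.80112824096224
handle rel -x deg (ccw+) 16.932257765690075 yaw 3.3073459262235145
handle rel -x deg (ccw+) 16.78148853936266 yaw 3.1565766998960973
handle rel -x deg (ccw+) 16.82881683452814 yaw 3.203904995061576
padface top (np.float64(-9.141319792660472), np.float64(102.89566415315663))
chan near (np.float64(-11.77474409955669), np.float64(121.02685903903966))
stopface (np.float64(-22.474307710067954), np.float64(172.63464949123764))
```

Call:
servo_tool:
  jaw: [70,70,70,70,20,20,20,20,20,20]
  slide:
    - [0.045,0.005,0.16]
    - [0.045,0.005,0.32]
    - [0.045,0.005,0.48]
    - [0.045,0.005,0.48]
    - [0.045,0.005,0.48]
    - [0.045,0.005,0.48]
    - [0.045,0.005,0.48]
    - [0.045,0.005,0.48]
    - [0.045,0.005,0.48]
    - [0.045,0.005,0.48]
  dr:
    - [0,0,0.005]
    - [0,0,0.005]
    - [0,0,0.005]
    - [0,0,0.005]
    - [0,0,0.005]
    - [0,0,0.005]
    - [0,0,0.005]
    - [0,0,0.005]
    - [0,0,0.005]
    - [0,0,0.005]
  force: 30

```text
time: 2.57
tcp_pos: [502.0, 1.8, 56.4]
tcp_rot: [[0.999, 0.052, 0.002], [0.052, -0.999, -0.0], [0.002, 0.0, -1.0]]
ft_force: [-0.9, -0.5, -0.4]
opening: 28.8
```

```bash
cat >> h.py <<'E'
def arc(a0,a1,n,hold=0,r=115.):
    """rows swinging the handle from a0 to a1 deg (tool yaw), in scaled units along tool axes at start"""
    out=[]
    for a in np.linspace(a0,a1,n+1)[1:]:
        t=np.radians(a-a0); # displacement in handle frame (x to ring, y left)
        d=np.array([r-r*np.cos(t),-r*np.sin(t)])
        out.append([round(d[0]/200,4),round(-d[1]/200,4),0,round(-(a-a0)/90,4)])
    out+=[out[-1]]*hold
    print([o[:3] for o in out]);print([[0,0,o[3]] for o in out])
def st():
    s=get_state();R=s['tcp_rot'];print(round(s['time'],2),'tcp',s['tcp_pos'].round(1),'yaw',round(np.degrees(np.arctan2(R[1,0],R[0,0])),2),'Ftool',(R.T@s['ft_force']).round(1),'M',(R.T@s['moment']).round(2),'op',round(s['opening'],1));return s
E
python3 - <<'E'
from h import *
st();arc(3.2,-25,11)
E
```

```text
2.57 tcp [502.    1.8  56.4] yaw 3.0 Ftool [-0.9  0.5  0.4] M [ 0.05 -0.08 -0.02] op 28.8
[[np.float64(0.0006), np.float64(-0.0257), 0], [np.float64(0.0023), np.float64(-0.0514), 0], [np.float64(0.0052), np.float64(-0.077), 0], [np.float64(0.0092), np.float64(-0.1024), 0], [np.float64(0.0143), np.float64(-0.1276), 0], [np.float64(0.0206), np.float64(-0.1525), 0], [np.float64(0.028), np.float64(-0.1772), 0], [np.float64(0.0364), np.float64(-0.2015), 0], [np.float64(0.046), np.float64(-0.2253), 0], [np.float64(0.0566), np.float64(-0.2488), 0], [np.float64(0.0683), np.float64(-0.2717), 0]]
[[0, 0, np.float64(0.0285)], [0, 0, np.float64(0.057)], [0, 0, np.float64(0.0855)], [0, 0, np.float64(0.1139)], [0, 0, np.float64(0.1424)], [0, 0, np.float64(0.1709)], [0, 0, np.float64(0.1994)], [0, 0, np.float64(0.2279)], [0, 0, np.float64(0.2564)], [0, 0, np.float64(0.2848)], [0, 0, np.float64(0.3133)]]
```

Call:
servo_tool:
  jaw: [15,15,15,15]
  slide:
    - [0,0,0]
    - [0,0,0]
    - [0,0,0]
    - [0,0,0]
  dr:
    - [0,0,0]
    - [0,0,0]
    - [0,0,0]
    - [0,0,0]

```text
time: 2.9
tcp_pos: [501.4, 2.0, 55.4]
tcp_rot: [[0.999, 0.052, -0.0], [0.052, -0.999, -0.0], [-0.0, 0.0, -1.0]]
ft_force: [-0.2, -0.2, -0.5]
opening: 13.8
```

```bash
python3 - <<'E'
from h import *
st()
E
```

```text
2.9 tcp [501.4   2.   55.4] yaw 3.0 Ftool [-0.2  0.2  0.5] M [-0.02 -0.06 -0.05] op 13.8
```

Call:
servo_tool:
  jaw: [15,15,15,15,15,15,15,15,15,15,15]
  slide:
    - [0.001,-0.026,0]
    - [0.002,-0.051,0]
    - [0.005,-0.077,0]
    - [0.009,-0.102,0]
    - [0.014,-0.128,0]
    - [0.021,-0.153,0]
    - [0.028,-0.177,0]
    - [0.036,-0.202,0]
    - [0.046,-0.225,0]
    - [0.057,-0.249,0]
    - [0.068,-0.272,0]
  dr:
    - [0,0,0.028]
    - [0,0,0.057]
    - [0,0,0.085]
    - [0,0,0.114]
    - [0,0,0.142]
    - [0,0,0.171]
    - [0,0,0.199]
    - [0,0,0.228]
    - [0,0,0.256]
    - [0,0,0.285]
    - [0,0,0.313]

```text
time: 3.82
tcp_pos: [512.2, 57.2, 55.3]
tcp_rot: [[0.904, -0.427, -0.0], [-0.427, -0.904, -0.0], [-0.0, 0.0, -1.0]]
ft_force: [0.7, -0.9, -0.8]
opening: 13.9
```

```bash
python3 - <<'E'
from h import *
s=st();np.save('s2.npy',s,allow_pickle=True)
im=cams.capture('wrist');cv2.imwrite('pics/w2.png',im);cv2.imwrite('pics/w2v.png',cv2.resize(im[0:360],None,fx=1.25,fy=1.25))
arc(-25,-50,9,1)
E
```

```text
3.82 tcp [512.2  57.2  55.3] yaw -25.3 Ftool [1.  0.5 0.8] M [ 0.04 -0.02  0.  ] op 13.9
[[np.float64(0.0007), np.float64(-0.0279), 0], [np.float64(0.0027), np.float64(-0.0557), 0], [np.float64(0.0061), np.float64(-0.0833), 0], [np.float64(0.0108), np.float64(-0.1108), 0], [np.float64(0.0168), np.float64(-0.138), 0], [np.float64(0.0242), np.float64(-0.1649), 0], [np.float64(0.0328), np.float64(-0.1914), 0], [np.float64(0.0427), np.float64(-0.2175), 0], [np.float64(0.0539), np.float64(-0.243), 0], [np.float64(0.0539), np.float64(-0.243), 0]]
[[0, 0, np.float64(0.0309)], [0, 0, np.float64(0.0617)], [0, 0, np.float64(0.0926)], [0, 0, np.float64(0.1235)], [0, 0, np.float64(0.1543)], [0, 0, np.float64(0.1852)], [0, 0, np.float64(0.216)], [0, 0, np.float64(0.2469)], [0, 0, np.float64(0.2778)], [0, 0, np.float64(0.2778)]]
```

View pics/w2v.png

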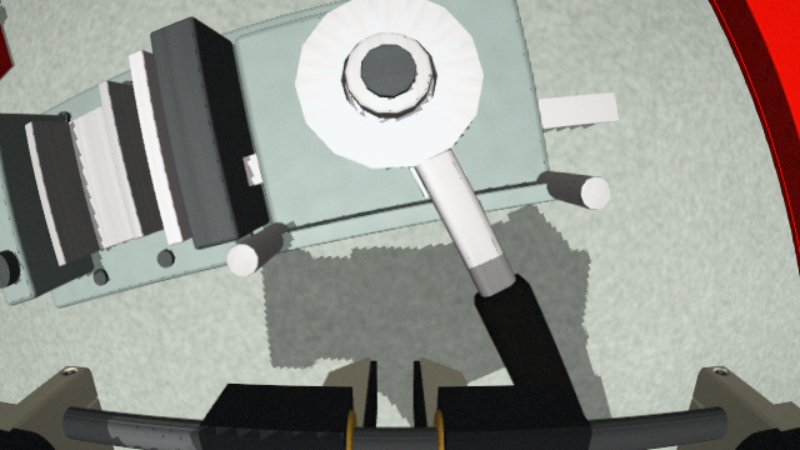

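The jaws shut to 13.8 mm, less than the 24 mm sleeve, and the handle in this view still lies at (540,360), off to the right of the fingers. The grasp missed, so I check from the scene camera.

```bash
python3 - <<'E'
from h import *
s=st();im=cams.capture('scene');cv2.imwrite('pics/s2.png',im)
cv2.imwrite('pics/s2v.png',cv2.resize(im[150:330,230:430],None,fx=3.3,fy=3.3,interpolation=cv2.INTER_CUBIC))
print('tcp px',proj('scene',s['tcp_pos']),(proj('scene',s['tcp_pos'])-[230,150])*3.3)
k=.8;s=np.load('s2.npy',allow_pickle=True).item()
P=lambda u,v,z:pt('wrist',u*k,v*k,z,s)
print('ring',P(390,82,77),'collar',P(389,70,82),'sleeve in',P(502,290,79),'sleeve out',P(553,380,79),'pins',P(243,260,100),P(595,192,100))
E
```

```text
3.87 tcp [512.6  57.9  55.3] yaw -25.43 Ftool [-0.3 -0.2  0.2] M [ 0.08 -0.06  0.  ] op 14.0
tcp px [330.38437464 249.45196819] [331.2684363  328.19149503]
ring [614.25320997  11.22568855  77.        ] collar [617.66131566   9.95061896  82.        ] sleeve in [525.15918358   5.37909548  79.        ] sleeve out [477.8895679   -1.16041574  79.        ] pins [580.23447799  82.55431184 100.        ] [550.95116341 -35.90610021 100.        ]
```

View pics/s2v.png

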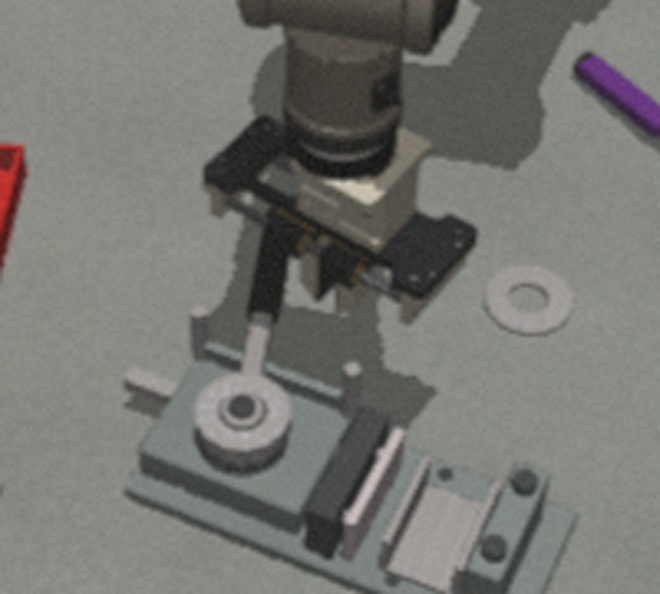

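The wrist-image geometry (pad-tip separation and row) puts the visible fingertips about 35 mm above the reported TCP, so the jaws closed over the sleeve. The handle has not moved. I'll re-approach at r = 140 mm, lower and open, then check.

Call:
servo_tool:
  jaw: [70,70,70,70,70,70,70,70]
  slide:
    - [-0.01,0.05,-0.125]
    - [-0.02,0.15,-0.125]
    - [-0.04,0.25,-0.125]
    - [-0.04,0.33,-0.125]
    - [-0.04,0.33,-0.125]
    - [-0.04,0.33,-0.125]
    - [-0.04,0.33,-0.125]
    - [-0.04,0.33,-0.125]
  dr:
    - [0,0,-0.08]
    - [0,0,-0.16]
    - [0,0,-0.24]
    - [0,0,-0.318]
    - [0,0,-0.318]
    - [0,0,-0.318]
    - [0,0,-0.318]
    - [0,0,-0.318]

```text
time: 4.58
tcp_pos: [477.3, 1.1, 80.4]
tcp_rot: [[0.998, 0.059, 0.0], [0.059, -0.998, 0.0], [0.0, -0.0, -1.0]]
ft_force: [0.0, 0.4, -0.3]
opening: 62.0
```

```bash
python3 - <<'E'
from h import *
s=st();im=cams.capture('wrist');cv2.imwrite('pics/w3.png',im);cv2.imwrite('pics/w3v.png',cv2.resize(im[60:400,100:540],None,fx=1.7,fy=1.7))
for z in(0,-19,-35):
  for y in(-1,1):
    p=s['tcp_pos']+s['tcp_rot']@np.array([9.5,y*s['opening']/2,z]);q=proj('wrist',p,s);print(z,y,q.round(),((q-[100,60])*1.7).round())
E
```

```text
4.58 tcp [477.3   1.1  80.4] yaw 3.36 Ftool [ 0.1 -0.4  0.3] M [ 0.06 -0.02  0.05] op 62.0
0 -1 [261. 262.] [273. 344.]
0 1 [371. 262.] [461. 343.]
-19 -1 [256. 275.] [265. 366.]
-19 1 [376. 275.] [469. 366.]
-35 -1 [251. 288.] [256. 388.]
-35 1 [381. 288.] [478. 388.]
```

View pics/w3v.png

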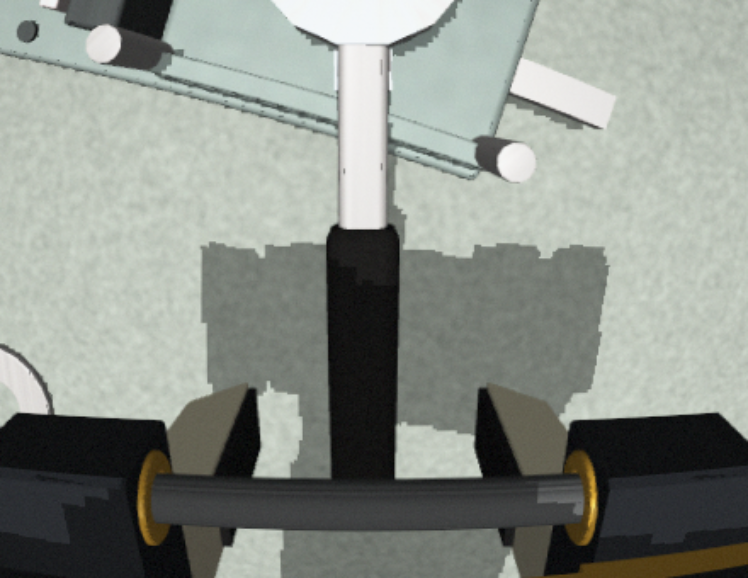

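The tip corners at crop (256,388) and (478,388) match the 35 mm offset exactly, and the sleeve lies centred between the jaws at about (363,388). I descend so the real tips reach about 56 mm, then close.

Call:
servo_tool:
  jaw: [70,70,70,15,15,15,15,15,15,15,15]
  slide:
    - [0,-0.005,0.15]
    - [0,-0.005,0.297]
    - [0,-0.005,0.297]
    - [0,-0.005,0.297]
    - [0,-0.005,0.297]
    - [0,-0.005,0.297]
    - [0,-0.005,0.297]
    - [0,-0.005,0.297]
    - [0,-0.005,0.297]
    - [0,-0.005,0.297]
    - [0,-0.005,0.297]
  dr:
    - [0,0,0]
    - [0,0,0]
    - [0,0,0]
    - [0,0,0]
    - [0,0,0]
    - [0,0,0]
    - [0,0,0]
    - [0,0,0]
    - [0,0,0]
    - [0,0,0]
    - [0,0,0]

```text
time: 5.55
tcp_pos: [477.1, 1.6, 21.4]
tcp_rot: [[0.998, 0.06, 0.001], [0.06, -0.998, -0.0], [0.001, 0.0, -1.0]]
ft_force: [-1.5, 0.6, 2.2]
opening: 23.6
```

```bash
sed -i 's/out.append(\[round(d\[0\]\/200,4),round(-d\[1\]\/200,4),0,round(-(a-a0)\/90,4)\])/out.append([float(round(d[0]\/200,3)),float(round(-d[1]\/200,3)),0,float(round(-(a-a0)\/90,3))])/' h.py; python3 - <<'E'
from h import *
st();arc(3.2,-24,9,0,140);arc(-24,-50,9,2,140)
E
```

```text
5.55 tcp [477.1   1.6  21.4] yaw 3.44 Ftool [-1.5 -0.7 -2.2] M [ 0.19  0.08 -0.03] op 23.6
[[0.001, -0.037, 0], [0.004, -0.074, 0], [0.009, -0.11, 0], [0.016, -0.147, 0], [0.024, -0.182, 0], [0.035, -0.218, 0], [0.047, -0.253, 0], [0.061, -0.287, 0], [0.077, -0.32, 0]]
[[0, 0, 0.034], [0, 0, 0.067], [0, 0, 0.101], [0, 0, 0.134], [0, 0, 0.168], [0, 0, 0.201], [0, 0, 0.235], [0, 0, 0.269], [0, 0, 0.302]]
[[0.001, -0.035, 0], [0.004, -0.07, 0], [0.008, -0.105, 0], [0.014, -0.14, 0], [0.022, -0.175, 0], [0.032, -0.209, 0], [0.043, -0.242, 0], [0.056, -0.275, 0], [0.071, -0.307, 0], [0.071, -0.307, 0], [0.071, -0.307, 0]]
[[0, 0, 0.032], [0, 0, 0.064], [0, 0, 0.096], [0, 0, 0.128], [0, 0, 0.16], [0, 0, 0.193], [0, 0, 0.225], [0, 0, 0.257], [0, 0, 0.289], [0, 0, 0.289], [0, 0, 0.289]]
```

Gripped: opening is 23.6 mm. First half of the drive stroke.

Call:
servo_tool:
  jaw: [15,15,15,15,15,15,15,15,15]
  slide:
    - [0.001,-0.037,0]
    - [0.004,-0.074,0]
    - [0.009,-0.11,0]
    - [0.016,-0.147,0]
    - [0.024,-0.182,0]
    - [0.035,-0.218,0]
    - [0.047,-0.253,0]
    - [0.061,-0.287,0]
    - [0.077,-0.32,0]
  dr:
    - [0,0,0.034]
    - [0,0,0.067]
    - [0,0,0.101]
    - [0,0,0.134]
    - [0,0,0.168]
    - [0,0,0.201]
    - [0,0,0.235]
    - [0,0,0.269]
    - [0,0,0.302]

```text
time: 6.3
tcp_pos: [488.1, 65.2, 21.2]
tcp_rot: [[0.915, -0.404, -0.001], [-0.404, -0.915, -0.003], [0.0, 0.003, -1.0]]
ft_force: [-1.6, -7.9, 3.0]
opening: 23.8
```

```bash
python3 - <<'E'
from h import *
s=st();im=cams.capture('wrist');cv2.imwrite('pics/w4.png',im);np.save('s4.npy',s,allow_pickle=True)
E
```

```text
6.3 tcp [488.1  65.2  21.2] yaw -23.84 Ftool [ 1.7  7.8 -3. ] M [-1.63  0.38 -0.02] op 23.8
```

Call:
servo_tool:
  jaw: [15,15,15,15,15,15,15,15,15,15]
  slide:
    - [0.001,-0.035,0]
    - [0.004,-0.07,0]
    - [0.008,-0.105,0]
    - [0.014,-0.14,0]
    - [0.022,-0.175,0]
    - [0.032,-0.209,0]
    - [0.043,-0.242,0]
    - [0.056,-0.275,0]
    - [0.071,-0.307,0]
    - [0.071,-0.307,0]
  dr:
    - [0,0,0.032]
    - [0,0,0.064]
    - [0,0,0.096]
    - [0,0,0.128]
    - [0,0,0.16]
    - [0,0,0.193]
    - [0,0,0.225]
    - [0,0,0.257]
    - [0,0,0.289]
    - [0,0,0.289]

```text
time: 7.18
tcp_pos: [525.4, 116.3, 21.2]
tcp_rot: [[0.645, -0.764, -0.002], [-0.764, -0.645, -0.002], [-0.0, 0.003, -1.0]]
ft_force: [-3.9, -3.0, 6.7]
opening: 23.8
```

```bash
python3 - <<'E'
from h import *
s=st();im=cams.capture('wrist');cv2.imwrite('pics/w5.png',im);np.save('s5.npy',s,allow_pickle=True)
cv2.imwrite('pics/w5v.png',cv2.resize(im[0:320],None,fx=1.25,fy=1.25))
arc(-50,-14,11,0,140);arc(-14,22.5,11,1,140)
E
```

```text
7.18 tcp [525.4 116.3  21.2] yaw -49.84 Ftool [-0.2  5.  -6.6] M [-1.06  0.06  0.04] op 23.8
[[0.001, 0.04, 0], [0.005, 0.08, 0], [0.01, 0.119, 0], [0.018, 0.159, 0], [0.028, 0.197, 0], [0.041, 0.235, 0], [0.055, 0.272, 0], [0.072, 0.309, 0], [0.09, 0.344, 0], [0.111, 0.378, 0], [0.134, 0.411, 0]]
[[0, 0, -0.036], [0, 0, -0.073], [0, 0, -0.109], [0, 0, -0.145], [0, 0, -0.182], [0, 0, -0.218], [0, 0, -0.255], [0, 0, -0.291], [0, 0, -0.327], [0, 0, -0.364], [0, 0, -0.4]]
[[0.001, 0.041, 0], [0.005, 0.081, 0], [0.011, 0.121, 0], [0.019, 0.161, 0], [0.029, 0.2, 0], [0.042, 0.238, 0], [0.057, 0.276, 0], [0.074, 0.313, 0], [0.093, 0.349, 0], [0.114, 0.383, 0], [0.137, 0.416, 0], [0.137, 0.416, 0]]
[[0, 0, -0.037], [0, 0, -0.074], [0, 0, -0.111], [0, 0, -0.147], [0, 0, -0.184], [0, 0, -0.221], [0, 0, -0.258], [0, 0, -0.295], [0, 0, -0.332], [0, 0, -0.369], [0, 0, -0.406], [0, 0, -0.406]]
```

View pics/w5v.png

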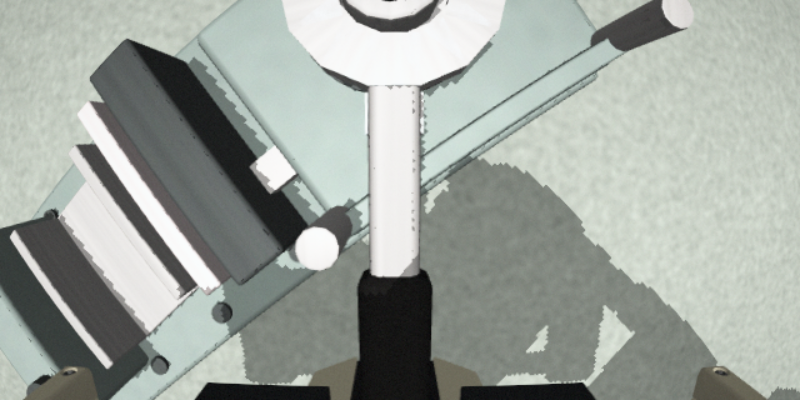

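The jaw and pad have moved towards the channel, the sleeve is held at (395,330), and the left pin at (318,248) is still clear. Return stroke next.

Call:
servo_tool:
  jaw: [15,15,15,15,15,15,15,15,15,15,15]
  slide:
    - [0.001,0.04,0]
    - [0.005,0.08,0]
    - [0.01,0.119,0]
    - [0.018,0.159,0]
    - [0.028,0.197,0]
    - [0.041,0.235,0]
    - [0.055,0.272,0]
    - [0.072,0.309,0]
    - [0.09,0.344,0]
    - [0.111,0.378,0]
    - [0.134,0.411,0]
  dr:
    - [0,0,-0.036]
    - [0,0,-0.073]
    - [0,0,-0.109]
    - [0,0,-0.145]
    - [0,0,-0.182]
    - [0,0,-0.218]
    - [0,0,-0.255]
    - [0,0,-0.291]
    - [0,0,-0.327]
    - [0,0,-0.364]
    - [0,0,-0.4]

```text
time: 8.15
tcp_pos: [480.7, 43.3, 21.3]
tcp_rot: [[0.972, -0.235, 0.001], [-0.235, -0.972, 0.0], [0.001, -0.0, -1.0]]
ft_force: [0.7, 1.5, 2.1]
opening: 23.8
```

Call:
servo_tool:
  jaw: [15,15,15,15,15,15,15,15,15,15,15,15]
  slide:
    - [0.001,0.041,0]
    - [0.005,0.081,0]
    - [0.011,0.121,0]
    - [0.019,0.161,0]
    - [0.029,0.2,0]
    - [0.042,0.238,0]
    - [0.057,0.276,0]
    - [0.074,0.313,0]
    - [0.093,0.349,0]
    - [0.114,0.383,0]
    - [0.137,0.416,0]
    - [0.137,0.416,0]
  dr:
    - [0,0,-0.037]
    - [0,0,-0.074]
    - [0,0,-0.111]
    - [0,0,-0.147]
    - [0,0,-0.184]
    - [0,0,-0.221]
    - [0,0,-0.258]
    - [0,0,-0.295]
    - [0,0,-0.332]
    - [0,0,-0.369]
    - [0,0,-0.406]
    - [0,0,-0.406]

```text
time: 9.15
tcp_pos: [488.1, -44.9, 21.3]
tcp_rot: [[0.921, 0.388, 0.001], [0.388, -0.921, -0.0], [0.001, 0.001, -1.0]]
ft_force: [0.5, 0.6, 3.1]
opening: 23.6
```

```bash
python3 - <<'E'
from h import *
s=st();im=cams.capture('wrist');cv2.imwrite('pics/w6.png',im);np.save('s6.npy',s,allow_pickle=True)
arc(22.5,-14,11,0,140);arc(-14,-50.5,11,1,140)
E
```

```text
9.15 tcp [488.1 -44.9  21.3] yaw 22.86 Ftool [ 0.7 -0.4 -3.1] M [ 0.14  0.22 -0.05] op 23.6
[[0.001, -0.041, 0], [0.005, -0.081, 0], [0.011, -0.121, 0], [0.019, -0.161, 0], [0.029, -0.2, 0], [0.042, -0.238, 0], [0.057, -0.276, 0], [0.074, -0.313, 0], [0.093, -0.349, 0], [0.114, -0.383, 0], [0.137, -0.416, 0]]
[[0, 0, 0.037], [0, 0, 0.074], [0, 0, 0.111], [0, 0, 0.147], [0, 0, 0.184], [0, 0, 0.221], [0, 0, 0.258], [0, 0, 0.295], [0, 0, 0.332], [0, 0, 0.369], [0, 0, 0.406]]
[[0.001, -0.041, 0], [0.005, -0.081, 0], [0.011, -0.121, 0], [0.019, -0.161, 0], [0.029, -0.2, 0], [0.042, -0.238, 0], [0.057, -0.276, 0], [0.074, -0.313, 0], [0.093, -0.349, 0], [0.114, -0.383, 0], [0.137, -0.416, 0], [0.137, -0.416, 0]]
[[0, 0, 0.037], [0, 0, 0.074], [0, 0, 0.111], [0, 0, 0.147], [0, 0, 0.184], [0, 0, 0.221], [0, 0, 0.258], [0, 0, 0.295], [0, 0, 0.332], [0, 0, 0.369], [0, 0, 0.406], [0, 0, 0.406]]
```

```bash
python3 - <<'E'
from h import *
nut=np.array([617,9.8]);a=np.radians(76.2);yc=np.array([np.cos(a),np.sin(a)]);xc=np.array([yc[1],-yc[0]])
rows=[]
for f,z in(('1',58),('6',58),('1',74),('6',74)):
    s=np.load(f's{f}.npy',allow_pickle=True).item();im=cv2.imread(f'pics/w{f}.png')
    Y=np.arange(75,215,0.2);X=np.arange(-50,-10,0.4) 
    m=np.array([[proj('wrist',np.r_[nut+x*xc+y*yc,z],s) for y in Y] for x in X],np.float32)
    r=cv2.remap(im,m[...,0],m[...,1],cv2.INTER_LINEAR)
    for y in range(80,215,10):cv2.line(r,(int((y-75)*5),0),(int((y-75)*5),8 if y%50 else 20),(0,0,255),1)
    rows+=[r,np.zeros((6,r.shape[1],3),np.uint8)]
v=np.vstack(rows);print(v.shape);cv2.imwrite('pics/strip.png',v)
E
```

```text
Traceback (most recent call last):
  File "h.py", line 14, in proj
    c=cams.calibration(n)
ValueError: time passes only in moves, steps and waits
```

```bash
sed -i 's/c=cams.calibration(n)/c=cal(n)/; 2a import functools\n@functools.lru_cache\ndef cal(n): return cams.calibration(n)' h.py; python3 - <<'E'
from h import *
nut=np.array([617,9.8]);a=np.radians(76.2);yc=np.array([np.cos(a),np.sin(a)]);xc=np.array([yc[1],-yc[0]])
rows=[]
for f,z in(('1',58),('6',58),('1',74),('6',74)):
    s=np.load(f's{f}.npy',allow_pickle=True).item();im=cv2.imread(f'pics/w{f}.png')
    Y=np.arange(75,215,0.2);X=np.arange(-50,-10,0.4) 
    m=np.array([[proj('wrist',np.r_[nut+x*xc+y*yc,z],s) for y in Y] for x in X],np.float32)
    r=cv2.remap(im,m[...,0],m[...,1],cv2.INTER_LINEAR)
    for y in range(80,215,10):cv2.line(r,(int((y-75)*5),0),(int((y-75)*5),8 if y%50 else 20),(0,0,255),1)
    rows+=[r,np.zeros((6,r.shape[1],3),np.uint8)]
v=np.vstack(rows);print(v.shape,get_state()['time']);cv2.imwrite('pics/strip.png',v)
E
```

```text
(424, 700, 3) 9.2
```

View pics/strip.png

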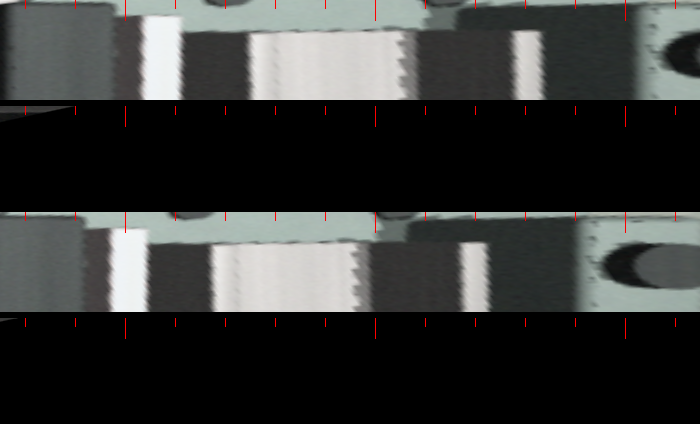

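In the strips (z = 58 row) the pad's white top runs from y 103.6 to 111.4 (8 mm thick, as stated), the channel is about 60 mm wide, and the stop edge is at 190.6 (z = 74 row). After aligning the pad face to 109 mm, the stop is at about 188 mm. The free gap is therefore about 19 mm, so full contact comes at about 1.9 rad, half-pad at 2.2 and fully in at 2.5. Next I measure the jaw travel so far from w5 numerically.

```bash
cat >> h.py <<'E'
nut=np.array([617,9.8]);_a=np.radians(76.2);yc=np.array([np.cos(_a),np.sin(_a)]);xc=np.array([yc[1],-yc[0]])
def pad(f,z=58,cam='wrist',x0=-50,x1=-20):
    """white runs (y range, mm of clamp) on the plane z"""
    s=np.load(f's{f}.npy',allow_pickle=True).item();im=cv2.imread(f'pics/w{f}.png' if cam=='wrist' else f'pics/t{f}.png')
    Y=np.arange(75,215,0.2);X=np.arange(x0,x1,1.)
    m=np.array([[proj(cam,np.r_[nut+x*xc+y*yc,z],s) for y in Y] for x in X],np.float32)
    p=np.median(cv2.remap(im,m[...,0],m[...,1],cv2.INTER_LINEAR).min(2),0)
    b=np.r_[0,(p>150).astype(int),0];d=np.diff(b);i=np.where(d==1)[0];j=np.where(d==-1)[0]
    print(f,z,[(round(75+.2*u,1),round(75+.2*v,1),int(p[u:v].mean())) for u,v in zip(i,j) if v-u>8])
E
python3 - <<'E'
from h import *
for f in '145':
    for z in (58,54): pad(f,z)
E
```

```text
1 58 [(np.float64(103.4), np.float64(111.4), 227), (np.float64(125.0), np.float64(156.0), 206), (np.float64(178.2), np.float64(182.8), 191)]
1 54 [(np.float64(105.0), np.float64(113.0), 228), (np.float64(126.8), np.float64(158.4), 205), (np.float64(180.8), np.float64(185.4), 192)]
4 58 [(np.float64(105.6), np.float64(113.8), 237), (np.float64(123.2), np.float64(145.0), 220), (np.float64(175.6), np.float64(179.8), 202)]
4 54 [(np.float64(108.0), np.float64(116.4), 237), (np.float64(126.2), np.float64(148.4), 220), (np.float64(179.8), np.float64(184.2), 204)]
5 58 [(np.float64(109.4), np.float64(117.6), 240), (np.float64(123.8), np.float64(149.8), 223), (np.float64(176.0), np.float64(181.2), 210)]
5 54 [(np.float64(111.4), np.float64(119.8), 240), (np.float64(126.0), np.float64(152.8), 223), (np.float64(179.6), np.float64(185.0), 210)]
```

Travel so far is about 6.5 mm (nut about 0.65 rad). Stroke 2 adds 60°, bringing it to about 1.7 rad, still before full contact.

Call:
servo_tool:
  jaw: [15,15,15,15,15,15,15,15,15,15,15]
  slide:
    - [0.001,-0.041,0]
    - [0.005,-0.081,0]
    - [0.011,-0.121,0]
    - [0.019,-0.161,0]
    - [0.029,-0.2,0]
    - [0.042,-0.238,0]
    - [0.057,-0.276,0]
    - [0.074,-0.313,0]
    - [0.093,-0.349,0]
    - [0.114,-0.383,0]
    - [0.137,-0.416,0]
  dr:
    - [0,0,0.037]
    - [0,0,0.074]
    - [0,0,0.111]
    - [0,0,0.147]
    - [0,0,0.184]
    - [0,0,0.221]
    - [0,0,0.258]
    - [0,0,0.295]
    - [0,0,0.332]
    - [0,0,0.369]
    - [0,0,0.406]

```text
time: 10.12
tcp_pos: [480.9, 42.3, 21.3]
tcp_rot: [[0.97, -0.242, 0.001], [-0.242, -0.97, -0.003], [0.002, 0.002, -1.0]]
ft_force: [0.7, -8.5, 2.7]
opening: 23.6
```

Call:
servo_tool:
  jaw: [15,15,15,15,15,15,15,15,15,15,15,15]
  slide:
    - [0.001,-0.041,0]
    - [0.005,-0.081,0]
    - [0.011,-0.121,0]
    - [0.019,-0.161,0]
    - [0.029,-0.2,0]
    - [0.042,-0.238,0]
    - [0.057,-0.276,0]
    - [0.074,-0.313,0]
    - [0.093,-0.349,0]
    - [0.114,-0.383,0]
    - [0.137,-0.416,0]
    - [0.137,-0.416,0]
  dr:
    - [0,0,0.037]
    - [0,0,0.074]
    - [0,0,0.111]
    - [0,0,0.147]
    - [0,0,0.184]
    - [0,0,0.221]
    - [0,0,0.258]
    - [0,0,0.295]
    - [0,0,0.332]
    - [0,0,0.369]
    - [0,0,0.406]
    - [0,0,0.406]

```text
time: 11.12
tcp_pos: [526.7, 117.1, 21.3]
tcp_rot: [[0.636, -0.772, -0.001], [-0.772, -0.636, -0.002], [0.001, 0.002, -1.0]]
ft_force: [-1.2, -5.0, 7.2]
opening: 23.8
```

```bash
python3 - <<'E'
from h import *
s=st();im=cams.capture('wrist');cv2.imwrite('pics/w7.png',im);np.save('s7.npy',s,allow_pickle=True)
for z in(58,54):pad('7',z)
E
```

```text
11.12 tcp [526.7 117.1  21.3] yaw -50.5 Ftool [ 3.1  4.1 -7.2] M [-1.05  0.43  0.05] op 23.8
7 58 [(np.float64(121.0), np.float64(150.6), 219), (np.float64(176.8), np.float64(182.0), 210)]
7 54 [(np.float64(123.2), np.float64(153.6), 218), (np.float64(180.4), np.float64(185.6), 212)]
```

Call:
servo_tool:
  jaw: [15,15,15,15,15,15,15,15,15,15,15]
  slide:
    - [0.001,0.041,0]
    - [0.005,0.081,0]
    - [0.011,0.121,0]
    - [0.019,0.161,0]
    - [0.029,0.2,0]
    - [0.042,0.238,0]
    - [0.057,0.276,0]
    - [0.074,0.313,0]
    - [0.093,0.349,0]
    - [0.114,0.383,0]
    - [0.137,0.416,0]
  dr:
    - [0,0,-0.037]
    - [0,0,-0.074]
    - [0,0,-0.111]
    - [0,0,-0.147]
    - [0,0,-0.184]
    - [0,0,-0.221]
    - [0,0,-0.258]
    - [0,0,-0.295]
    - [0,0,-0.332]
    - [0,0,-0.369]
    - [0,0,-0.406]

```text
time: 12.08
tcp_pos: [480.7, 43.5, 21.3]
tcp_rot: [[0.972, -0.237, 0.002], [-0.237, -0.972, -0.0], [0.002, -0.0, -1.0]]
ft_force: [2.5, 0.8, 1.3]
opening: 23.7
```

Call:
servo_tool:
  jaw: [15,15,15,15,15,15,15,15,15,15,15,15]
  slide:
    - [0.001,0.041,0]
    - [0.005,0.081,0]
    - [0.011,0.121,0]
    - [0.019,0.161,0]
    - [0.029,0.2,0]
    - [0.042,0.238,0]
    - [0.057,0.276,0]
    - [0.074,0.313,0]
    - [0.093,0.349,0]
    - [0.114,0.383,0]
    - [0.137,0.416,0]
    - [0.137,0.416,0]
  dr:
    - [0,0,-0.037]
    - [0,0,-0.074]
    - [0,0,-0.111]
    - [0,0,-0.147]
    - [0,0,-0.184]
    - [0,0,-0.221]
    - [0,0,-0.258]
    - [0,0,-0.295]
    - [0,0,-0.332]
    - [0,0,-0.369]
    - [0,0,-0.406]
    - [0,0,-0.406]

```text
time: 13.08
tcp_pos: [487.9, -44.5, 21.3]
tcp_rot: [[0.922, 0.387, 0.001], [0.387, -0.922, -0.0], [0.001, 0.001, -1.0]]
ft_force: [0.3, 0.7, 3.3]
opening: 23.9
```

Call:
servo_tool:
  jaw: [15,15,15,15,15,15,15,15,15,15,15]
  slide:
    - [0.001,-0.041,0]
    - [0.005,-0.081,0]
    - [0.011,-0.121,0]
    - [0.019,-0.161,0]
    - [0.029,-0.2,0]
    - [0.042,-0.238,0]
    - [0.057,-0.276,0]
    - [0.074,-0.313,0]
    - [0.093,-0.349,0]
    - [0.114,-0.383,0]
    - [0.137,-0.416,0]
  dr:
    - [0,0,0.037]
    - [0,0,0.074]
    - [0,0,0.111]
    - [0,0,0.147]
    - [0,0,0.184]
    - [0,0,0.221]
    - [0,0,0.258]
    - [0,0,0.295]
    - [0,0,0.332]
    - [0,0,0.369]
    - [0,0,0.406]

```text
time: 14.0
tcp_pos: [480.7, 42.5, 21.3]
tcp_rot: [[0.97, -0.243, 0.001], [-0.243, -0.97, -0.003], [0.002, 0.002, -1.0]]
ft_force: [1.9, -8.6, 1.5]
opening: 23.9
```

```bash
python3 - <<'E'
from h import *
s=st();im=cams.capture('wrist');cv2.imwrite('pics/w8.png',im);np.save('s8.npy',s,allow_pickle=True)
for z in(58,54):pad('8',z)
arc(-14,-26,6,1,140)
E
```

```text
14.0 tcp [480.7  42.5  21.3] yaw -14.05 Ftool [ 4.   7.9 -1.4] M [-1.62  0.66 -0.03] op 23.9
8 58 [(np.float64(125.6), np.float64(145.2), 221)]
8 54 [(np.float64(128.8), np.float64(149.0), 220)]
[[0.0, -0.024, 0], [0.002, -0.049, 0], [0.004, -0.073, 0], [0.007, -0.097, 0], [0.011, -0.122, 0], [0.015, -0.146, 0], [0.015, -0.146, 0]]
[[0, 0, 0.022], [0, 0, 0.044], [0, 0, 0.067], [0, 0, 0.089], [0, 0, 0.111], [0, 0, 0.133], [0, 0, 0.133]]
```

Call:
servo_tool:
  jaw: [15,15,15,15,15,15,15]
  slide:
    - [0,-0.024,0]
    - [0.002,-0.049,0]
    - [0.004,-0.073,0]
    - [0.007,-0.097,0]
    - [0.011,-0.122,0]
    - [0.015,-0.146,0]
    - [0.015,-0.146,0]
  dr:
    - [0,0,0.022]
    - [0,0,0.044]
    - [0,0,0.067]
    - [0,0,0.089]
    - [0,0,0.111]
    - [0,0,0.133]
    - [0,0,0.133]

```text
time: 14.63
tcp_pos: [490.5, 70.4, 21.2]
tcp_rot: [[0.899, -0.438, 0.001], [-0.438, -0.899, -0.003], [0.002, 0.002, -1.0]]
ft_force: [1.2, -6.9, 3.9]
opening: 24.0
```

```bash
python3 - <<'E'
from h import *
s=st();im=cams.capture('wrist');cv2.imwrite('pics/w9.png',im);np.save('s9.npy',s,allow_pickle=True)
for z in(58,54):pad('9',z)
cv2.imwrite('pics/w9v.png',cv2.resize(im[40:290,0:270],None,fx=2.4,fy=2.4,interpolation=cv2.INTER_CUBIC))
arc(-26,-35,6,1,140)
E
```

```text
14.63 tcp [490.5  70.4  21.2] yaw -25.95 Ftool [ 4.1  5.7 -3.9] M [-1.07  0.65  0.18] op 24.0
9 58 [(np.float64(75.2), np.float64(84.4), 222), (np.float64(127.4), np.float64(149.2), 228), (np.float64(180.8), np.float64(184.0), 201)]
9 54 [(np.float64(77.4), np.float64(85.6), 217), (np.float64(130.4), np.float64(152.8), 228), (np.float64(185.2), np.float64(188.8), 199)]
[[0.0, -0.018, 0], [0.001, -0.037, 0], [0.002, -0.055, 0], [0.004, -0.073, 0], [0.006, -0.091, 0], [0.009, -0.11, 0], [0.009, -0.11, 0]]
[[0, 0, 0.017], [0, 0, 0.033], [0, 0, 0.05], [0, 0, 0.067], [0, 0, 0.083], [0, 0, 0.1], [0, 0, 0.1]]
```

View pics/w9v.png

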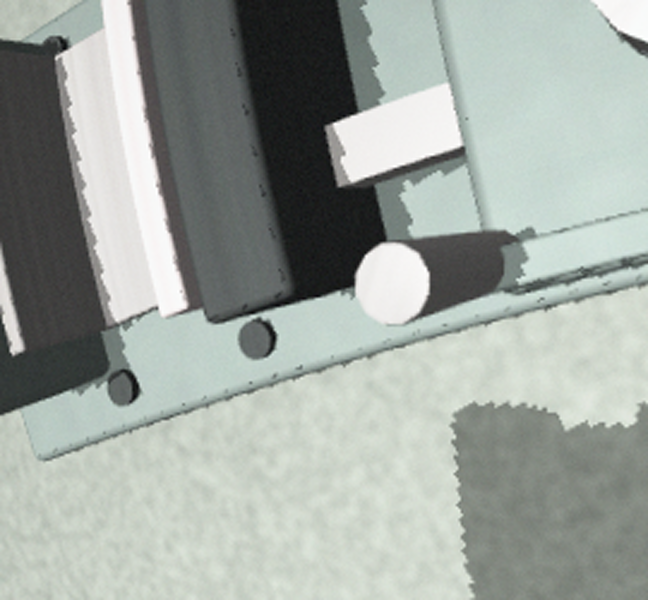

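Channel, pad and jaw are now close together near the stop block. The pad's white top is at about (130,150), with a dark gap strip to the jaw at about (150,150). I quantify that gap against the start.

```bash
python3 - <<'E'
from h import *
for f in '145789':
    s=np.load(f's{f}.npy',allow_pickle=True).item();im=cv2.imread(f'pics/w{f}.png')
    Y=np.arange(90,136,0.25);X=np.arange(-40,-25,1.)
    m=np.array([[proj('wrist',np.r_[nut+x*xc+y*yc,58],s) for y in Y] for x in X],np.float32)
    p=np.median(cv2.remap(im,m[...,0],m[...,1],cv2.INTER_LINEAR),0).astype(int)
    w=np.where(p.min(1)>150)[0][0]
    print(f,'pad back',Y[w]);print('  B:',p[w-40:w+2,0].tolist());print('  R-B:',(p[w-40:w+2,2]-p[w-40:w+2,0]).tolist())
E
```

```text
1 pad back 104.0
  B: [93, 93, 93, 94, 94, 95, 95, 95, 95, 95, 95, 95, 94, 91, 88, 86, 82, 78, 74, 71, 69, 68, 68, 67, 67, 67, 67, 67, 67, 67, 67, 66, 67, 67, 67, 68, 73, 82, 106, 139, 164, 200]
  R-B: [-3, -4, -4, -5, -5, -5, -5, -4, -4, -3, -3, -3, -4, -3, -4, -3, -2, -2, -1, 1, 2, 3, 3, 5, 4, 4, 3, 3, 3, 3, 3, 4, 4, 3, 3, 3, 4, 5, 5, 6, 6, 2]
4 pad back 106.25
  B: [104, 104, 104, 104, 103, 103, 104, 104, 104, 104, 104, 104, 105, 106, 105, 104, 102, 100, 97, 92, 87, 84, 82, 82, 82, 82, 81, 81, 81, 81, 81, 82, 82, 82, 83, 83, 84, 92, 112, 145, 177, 208]
  R-B: [-5, -5, -4, -5, -5, -5, -6, -5, -4, -4, -4, -3, -4, -5, -3, -3, -2, -3, -4, -4, -2, -1, 2, 4, 5, 4, 5, 5, 5, 5, 5, 4, 4, 4, 4, 4, 5, 5, 7, 9, 9, 8]
5 pad back 109.75
  B: [107, 107, 106, 107, 107, 107, 107, 108, 108, 108, 109, 109, 109, 110, 109, 106, 103, 98, 93, 89, 89, 90, 91, 91, 91, 91, 91, 91, 91, 91, 91, 91, 91, 91, 91, 91, 92, 93, 98, 117, 151, 189]
  R-B: [-3, -4, -4, -6, -5, -5, -5, -4, -4, -3, -4, -4, -4, -5, -4, -4, -4, -3, -4, -2, -1, 2, 4, 5, 6, 5, 5, 5, 5, 5, 5, 4, 5, 5, 6, 6, 5, 6, 5, 8, 9, 10]
7 pad back 120
[... 383 characters left out ...]
3, 94, 95, 95, 95, 95, 95, 95, 95, 96, 96, 96, 96, 95, 95, 95, 96, 96, 96, 96, 96, 94, 92, 89, 84, 79, 75, 74, 73, 72, 72, 72, 73, 73, 74, 76, 78, 95, 123, 152, 182]
  R-B: [-3, -3, -4, -4, -4, -3, -4, -4, -4, -4, -5, -5, -5, -4, -3, -3, -2, -3, -3, -2, -3, -2, -2, -3, -2, -2, -1, 0, 1, 3, 4, 4, 4, 4, 5, 4, 3, 6, 6, 7, 9, 9]
9 pad back 127.5
  B: [98, 100, 100, 100, 101, 101, 100, 100, 100, 99, 99, 100, 101, 101, 101, 102, 102, 102, 102, 103, 102, 100, 96, 91, 87, 83, 82, 81, 81, 81, 80, 80, 80, 81, 81, 82, 84, 89, 105, 130, 166, 194]
  R-B: [-4, -5, -5, -4, -5, -4, -3, -3, -4, -4, -4, -5, -5, -4, -3, -4, -4, -4, -3, -5, -5, -4, -3, -2, -3, -1, 1, 3, 5, 5, 5, 5, 5, 5, 5, 5, 4, 6, 5, 8, 8, 9]
```

```bash
python3 - <<'E'
from h import *
E={'1':(98.75,104),'4':(102,106.25),'5':(105,109.75),'7':(116,120.75),'8':(122.5,125.75),'9':(124,127.5)}
T=cal('wrist')['T_tool_cam']
# measured image y on plane 58 -> y at true height zt: y=cy+(Y-cy)*(H-zt)/(H-58)
for f,(j,p) in E.items():
    s=np.load(f's{f}.npy',allow_pickle=True).item();c=s['tcp_rot']@T[:3,3]+s['tcp_pos'];cy=(c[:2]-nut)@yc;H=c[2]
    f_=lambda Y,z:cy+(Y-cy)*(H-z)/(H-58)
    print(f,'cam',round(cy,1),round(H,1),'gap for jaw top z:',{z:round(f_(p,58)-f_(j,z),2) for z in(58,60,62,64,66)},'padback',round(p,1))
E
```

```text
1 cam -10.0 344.0 gap for jaw top z: {58: np.float64(5.25), 60: np.float64(6.01), 62: np.float64(6.77), 64: np.float64(7.53), 66: np.float64(8.29)} padback 104
4 cam 9.4 215.1 gap for jaw top z: {58: np.float64(4.25), 60: np.float64(5.43), 62: np.float64(6.61), 64: np.float64(7.79), 66: np.float64(8.96)} padback 106.2
5 cam 33.4 215.2 gap for jaw top z: {58: np.float64(4.75), 60: np.float64(5.66), 62: np.float64(6.57), 64: np.float64(7.48), 66: np.float64(8.39)} padback 109.8
7 cam 33.8 215.3 gap for jaw top z: {58: np.float64(4.75), 60: np.float64(5.79), 62: np.float64(6.84), 64: np.float64(7.88), 66: np.float64(8.93)} padback 120.8
8 cam -0.2 215.4 gap for jaw top z: {58: np.float64(3.25), 60: np.float64(4.81), 62: np.float64(6.37), 64: np.float64(7.93), 66: np.float64(9.49)} padback 125.8
9 cam 12.0 215.3 gap for jaw top z: {58: np.float64(3.5), 60: np.float64(4.92), 62: np.float64(6.35), 64: np.float64(7.77), 66: np.float64(9.19)} padback 127.5
```

The pad gap has stayed at about 6.5 mm in all frames (jaw top about 62 mm high), so the pad is not yet compressed and jaw travel is about 23.5 mm. The stop is a little further than estimated. I finish this stroke, at most 4.2 mm, which is less than the pad travel.

```bash
python3 - <<'E'
from h import *
arc(-26,-50.5,9,2,140)
E
```

```text
[[0.001, -0.033, 0], [0.003, -0.066, 0], [0.007, -0.099, 0], [0.013, -0.132, 0], [0.02, -0.165, 0], [0.028, -0.197, 0], [0.038, -0.229, 0], [0.05, -0.26, 0], [0.063, -0.29, 0], [0.063, -0.29, 0], [0.063, -0.29, 0]]
[[0, 0, 0.03], [0, 0, 0.06], [0, 0, 0.091], [0, 0, 0.121], [0, 0, 0.151], [0, 0, 0.181], [0, 0, 0.212], [0, 0, 0.242], [0, 0, 0.272], [0, 0, 0.272], [0, 0, 0.272]]
```

Call:
servo_tool:
  jaw: [15,15,15,15,15,15,15,15,15,15,15]
  slide:
    - [0.001,-0.033,0]
    - [0.003,-0.066,0]
    - [0.007,-0.099,0]
    - [0.013,-0.132,0]
    - [0.02,-0.165,0]
    - [0.028,-0.197,0]
    - [0.038,-0.229,0]
    - [0.05,-0.26,0]
    - [0.063,-0.29,0]
    - [0.063,-0.29,0]
    - [0.063,-0.29,0]
  dr:
    - [0,0,0.03]
    - [0,0,0.06]
    - [0,0,0.091]
    - [0,0,0.121]
    - [0,0,0.151]
    - [0,0,0.181]
    - [0,0,0.212]
    - [0,0,0.242]
    - [0,0,0.272]
    - [0,0,0.272]
    - [0,0,0.272]

```text
time: 15.6
tcp_pos: [526.0, 116.9, 21.3]
tcp_rot: [[0.638, -0.77, -0.001], [-0.77, -0.638, -0.003], [0.002, 0.003, -1.0]]
ft_force: [-0.9, -6.6, 6.5]
opening: 23.6
```

```bash
cat >> h.py <<'E'
def gap(f):
    s=np.load(f's{f}.npy',allow_pickle=True).item();im=cv2.imread(f'pics/w{f}.png')
    Y=np.arange(85,145,0.25);X=np.arange(-40,-25,1.)
    m=np.array([[proj('wrist',np.r_[nut+x*xc+y*yc,58],s) for y in Y] for x in X],np.float32)
    p=np.median(cv2.remap(im,m[...,0],m[...,1],cv2.INTER_LINEAR),0).astype(int)
    w=np.where(p.min(1)>150)[0];w=w[Y[w]>100][0];d=p[:,2]-p[:,0]
    j=w-4
    while d[j]>0:j-=1
    c=s['tcp_rot']@cal('wrist')['T_tool_cam'][:3,3]+s['tcp_pos'];cy=(c[:2]-nut)@yc;H=c[2]
    print(f,'padback',Y[w],'gap',round(Y[w]-(cy+(Y[j]-cy)*(H-62)/(H-58)),2),'px run',w-j,d[w-16:w+1].tolist())
def snap(f):
    s=st();im=cams.capture('wrist');cv2.imwrite(f'pics/w{f}.png',im);np.save(f's{f}.npy',s,allow_pickle=True);gap(f);pad(f,58);pad(f,54)
E
python3 - <<'E'
from h import *
for f in '4579':gap(f)
snap('A')
E
```

```text
4 padback 106.25 gap 7.09 px run 19 [4, 3, 4, 4, 4, 5, 5, 4, 4, 4, 4, 4, 5, 5, 5, 7, 8]
5 padback 110.0 gap 6.82 px run 20 [5, 5, 6, 5, 5, 5, 5, 5, 5, 5, 6, 4, 5, 6, 6, 8, 9]
7 padback 121.0 gap 7.09 px run 20 [5, 5, 4, 5, 6, 5, 6, 5, 4, 5, 6, 6, 6, 7, 7, 8, 9]
9 padback 127.75 gap 6.59 px run 15 [-2, -1, 2, 3, 4, 5, 5, 5, 5, 5, 4, 5, 4, 6, 7, 7, 9]
15.6 tcp [526.  116.9  21.3] yaw -50.32 Ftool [ 4.5  5.  -6.5] M [-1.23  0.71 -0.06] op 23.6
A padback 127.75 gap 3.36 px run 4 [-4, -4, -4, -4, -3, -4, -4, -3, -4, -4, -4, -4, -1, 2, 4, 7, 10]
A 58 [(np.float64(75.0), np.float64(82.8), 193), (np.float64(127.4), np.float64(154.0), 215), (np.float64(182.0), np.float64(186.0), 200)]
A 54 [(np.float64(75.0), np.float64(84.0), 193), (np.float64(130.0), np.float64(157.0), 215), (np.float64(185.6), np.float64(189.8), 200)]
```

Now the pad back has stayed at 127.75 while the gap fell from 7.0 to 3.4 mm, so the pad is about 3.7 mm in (over half is more than 3). For margin I take one more click: return 36°, then drive 36 − 30 + 7°.

```bash
python3 - <<'E'
from h import *
arc(-50.5,-14.5,10,1,140);arc(-14.5,-27.5,6,1,140)
E
```

```text
[[0.001, 0.044, 0], [0.006, 0.088, 0], [0.012, 0.131, 0], [0.022, 0.174, 0], [0.034, 0.216, 0], [0.049, 0.258, 0], [0.067, 0.298, 0], [0.087, 0.337, 0], [0.109, 0.375, 0], [0.134, 0.411, 0], [0.134, 0.411, 0]]
[[0, 0, -0.04], [0, 0, -0.08], [0, 0, -0.12], [0, 0, -0.16], [0, 0, -0.2], [0, 0, -0.24], [0, 0, -0.28], [0, 0, -0.32], [0, 0, -0.36], [0, 0, -0.4], [0, 0, -0.4]]
[[0.001, -0.026, 0], [0.002, -0.053, 0], [0.004, -0.079, 0], [0.008, -0.105, 0], [0.012, -0.132, 0], [0.018, -0.157, 0], [0.018, -0.157, 0]]
[[0, 0, 0.024], [0, 0, 0.048], [0, 0, 0.072], [0, 0, 0.096], [0, 0, 0.12], [0, 0, 0.144], [0, 0, 0.144]]
```

Call:
servo_tool:
  jaw: [15,15,15,15,15,15,15,15,15,15,15]
  slide:
    - [0.001,0.044,0]
    - [0.006,0.088,0]
    - [0.012,0.131,0]
    - [0.022,0.174,0]
    - [0.034,0.216,0]
    - [0.049,0.258,0]
    - [0.067,0.298,0]
    - [0.087,0.337,0]
    - [0.109,0.375,0]
    - [0.134,0.411,0]
    - [0.134,0.411,0]
  dr:
    - [0,0,-0.04]
    - [0,0,-0.08]
    - [0,0,-0.12]
    - [0,0,-0.16]
    - [0,0,-0.2]
    - [0,0,-0.24]
    - [0,0,-0.28]
    - [0,0,-0.32]
    - [0,0,-0.36]
    - [0,0,-0.4]
    - [0,0,-0.4]

```text
time: 16.57
tcp_pos: [480.7, 44.1, 21.3]
tcp_rot: [[0.969, -0.247, 0.001], [-0.247, -0.969, -0.001], [0.001, 0.0, -1.0]]
ft_force: [1.2, 0.7, 1.9]
opening: 24.0
```

Call:
servo_tool:
  jaw: [15,15,15,15,15,15,15]
  slide:
    - [0.001,-0.026,0]
    - [0.002,-0.053,0]
    - [0.004,-0.079,0]
    - [0.008,-0.105,0]
    - [0.012,-0.132,0]
    - [0.018,-0.157,0]
    - [0.018,-0.157,0]
  dr:
    - [0,0,0.024]
    - [0,0,0.048]
    - [0,0,0.072]
    - [0,0,0.096]
    - [0,0,0.12]
    - [0,0,0.144]
    - [0,0,0.144]

```text
time: 17.15
tcp_pos: [491.9, 73.6, 21.1]
tcp_rot: [[0.888, -0.461, -0.0], [-0.461, -0.888, -0.003], [0.001, 0.003, -1.0]]
ft_force: [-0.0, -8.5, 4.4]
opening: 23.7
```

```bash
python3 - <<'E'
from h import *
snap('B')
E
```

```text
17.15 tcp [491.9  73.6  21.1] yaw -27.43 Ftool [ 3.9  7.5 -4.3] M [-1.38  0.71  0.01] op 23.7
B padback 129.5 gap 3.93 px run 4 [-4, -4, -4, -4, -3, -3, -3, -4, -4, -4, -4, -4, -4, -3, -3, -3, -1]
B 58 [(np.float64(75.0), np.float64(84.8), 230), (np.float64(129.6), np.float64(150.0), 228), (np.float64(181.4), np.float64(185.2), 198)]
B 54 [(np.float64(75.0), np.float64(86.4), 213), (np.float64(132.4), np.float64(153.2), 229), (np.float64(185.8), np.float64(189.4), 198)]
```

View B (compare w9): the jaw edge advanced about 5.3 mm relative to the uncompressed frame, while the channel moved only about 0.6 mm. The pad is therefore about 4.7 mm in and the channel is on the stop. Tightening is done. Now I unload by 10° (within the play), open, slide 25 mm toward the ring, and re-grip at full force for the lift.

Call:
servo_tool:
  jaw: [15,15,15,50,50,50,50]
  slide:
    - [0.001,0.041,0]
    - [0.005,0.081,0]
    - [0.011,0.121,0]
    - [0.011,0.121,0]
    - [0.011,0.121,0]
    - [0.011,0.121,0]
    - [0.011,0.121,0]
  dr:
    - [0,0,-0.037]
    - [0,0,-0.074]
    - [0,0,-0.111]
    - [0,0,-0.111]
    - [0,0,-0.111]
    - [0,0,-0.111]
    - [0,0,-0.111]

```text
time: 17.78
tcp_pos: [482.4, 52.2, 20.8]
tcp_rot: [[0.955, -0.297, -0.001], [-0.297, -0.955, -0.0], [-0.001, 0.0, -1.0]]
ft_force: [0.9, 0.5, -0.2]
opening: 44.0
```

Call:
servo_tool:
  jaw: [50,50,50,15,15,15,15,15,15,15]
  slide:
    - [0.06,0,0]
    - [0.125,0,0]
    - [0.125,0,0]
    - [0.125,0,0]
    - [0.125,0,0]
    - [0.125,0,0]
    - [0.125,0,0]
    - [0.125,0,0]
    - [0.125,0,0]
    - [0.125,0,0]
  dr:
    - [0,0,0]
    - [0,0,0]
    - [0,0,0]
    - [0,0,0]
    - [0,0,0]
    - [0,0,0]
    - [0,0,0]
    - [0,0,0]
    - [0,0,0]
    - [0,0,0]
  force: 60

```text
time: 18.62
tcp_pos: [505.9, 44.5, 20.9]
tcp_rot: [[0.955, -0.295, -0.001], [-0.295, -0.955, 0.0], [-0.001, 0.0, -1.0]]
ft_force: [-2.5, 2.6, 0.7]
opening: 22.9
```

```bash
python3 - <<'E'
from h import *
snap('C')
im=cams.capture('top');cv2.imwrite('pics/tC.png',im)
E
```

```text
18.62 tcp [505.9  44.5  20.9] yaw -17.17 Ftool [-3.1 -1.8 -0.7] M [ 0.17 -0.49 -0.06] op 22.9
C padback 130.0 gap 4.22 px run 4 [-4, -4, -4, -4, -4, -3, -2, -4, -4, -3, -3, -3, -3, -3, -2, -3, 0]
C 58 [(np.float64(130.2), np.float64(147.0), 207)]
C 54 [(np.float64(75.0), np.float64(78.2), 175), (np.float64(133.4), np.float64(150.8), 206)]
```

Call:
servo_tool:
  jaw: [15,15,15,15,15,15,15,15]
  slide:
    - [0,0,-0.04]
    - [0,0,-0.08]
    - [0,0,-0.12]
    - [0,0,-0.16]
    - [0,0,-0.2]
    - [0,0,-0.24]
    - [0,0,-0.28]
    - [0,0,-0.28]
  dr:
    - [0,0,0]
    - [0,0,0]
    - [0,0,0]
    - [0,0,0]
    - [0,0,0]
    - [0,0,0]
    - [0,0,0]
    - [0,0,0]

```text
time: 19.38
tcp_pos: [507.8, 44.2, 78.9]
tcp_rot: [[0.955, -0.295, 0.003], [-0.295, -0.955, -0.0], [0.003, -0.001, -1.0]]
ft_force: [0.4, -0.2, -4.3]
opening: 23.9
```

```bash
python3 - <<'E'
from h import *
s=st();im=cams.capture('wrist');cv2.imwrite('pics/wD.png',im);np.save('sD.npy',s,allow_pickle=True)
sc=cams.capture('scene');cv2.imwrite('pics/sD.png',sc)
a=cv2.resize(im[0:330,60:560],(400,264));b=cv2.resize(sc[150:330,240:400],(300,264*1)) if 0 else cv2.resize(sc[150:338,230:430],None,fx=2,fy=2,interpolation=cv2.INTER_CUBIC)
h=max(a.shape[0],b.shape[0]);pa=lambda x:cv2.copyMakeBorder(x,0,h-x.shape[0],0,0,0)
cv2.imwrite('pics/D.png',np.hstack([pa(a),pa(b)]))
E
```

```text
19.38 tcp [507.8  44.2  78.9] yaw -17.17 Ftool [0.5 0.1 4.3] M [ 0.06 -0.28 -0.01] op 23.9
```

View pics/D.png

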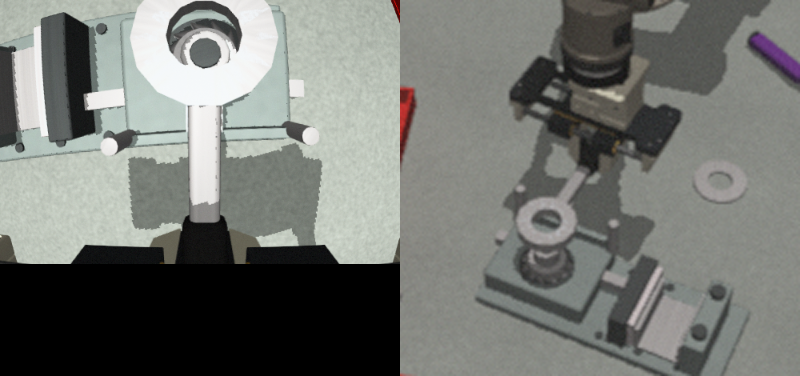

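The wrench is off the nut and level in the grip (4.3 N weight), with ring at (205,50) clear of the collar and the channel against the stop at right. Now to the tray: raise, move across, and turn 22° to line up with its long axis.

Call:
servo_tool:
  jaw: [15,15,15,15,15,15,15,15,15,15,15,15]
  slide:
    - [0,0,-0.08]
    - [0,0,-0.16]
    - [0,0,-0.25]
    - [0.03,0.1,-0.25]
    - [0.05,0.2,-0.25]
    - [0.08,0.32,-0.25]
    - [0.11,0.44,-0.25]
    - [0.14,0.56,-0.25]
    - [0.17,0.68,-0.25]
    - [0.19,0.78,-0.25]
    - [0.21,0.85,-0.25]
    - [0.21,0.85,-0.25]
  dr:
    - [0,0,0]
    - [0,0,0]
    - [0,0,0]
    - [0,0,0]
    - [0,0,0]
    - [0,0,0]
    - [0,0,0]
    - [0,0,0]
    - [0,0,0]
    - [0,0,0]
    - [0,0,0]
    - [0,0,0]

```text
time: 20.48
tcp_pos: [496.1, -133.3, 126.3]
tcp_rot: [[0.955, -0.298, -0.001], [-0.298, -0.955, -0.001], [-0.001, 0.001, -1.0]]
ft_force: [0.7, -0.8, -4.3]
opening: 23.5
```

Call:
servo_tool:
  jaw: [15,15,15,15,15,15,15,15,15,15,15]
  slide:
    - [0.02,0.08,0]
    - [0.05,0.19,0]
    - [0.08,0.31,0]
    - [0.11,0.43,0]
    - [0.14,0.55,0]
    - [0.16,0.66,0]
    - [0.18,0.76,0]
    - [0.2,0.82,0]
    - [0.207,0.855,0]
    - [0.207,0.855,0]
    - [0.207,0.855,0]
  dr:
    - [0,0,-0.03]
    - [0,0,-0.06]
    - [0,0,-0.09]
    - [0,0,-0.12]
    - [0,0,-0.15]
    - [0,0,-0.18]
    - [0,0,-0.21]
    - [0,0,-0.24]
    - [0,0,-0.249]
    - [0,0,-0.249]
    - [0,0,-0.249]

```text
time: 21.4
tcp_pos: [485.5, -305.4, 126.5]
tcp_rot: [[0.996, 0.09, -0.001], [0.09, -0.996, 0.001], [-0.001, -0.001, -1.0]]
ft_force: [-0.3, 1.1, -4.3]
opening: 23.7
```

```bash
python3 - <<'E'
from h import *
s=st();im=cams.capture('wrist');cv2.imwrite('pics/wE.png',im);np.save('sE.npy',s,allow_pickle=True)
b,g,r=[im[...,i].astype(int) for i in range(3)]
red=(r>120)&(g<70)&(b<70)
# tray corners visible: scan red along lines in tray frame
top=cams.capture('top');cv2.imwrite('pics/tE.png',top)
# cross-sections in wrist image: ring height rows / red extents on the rim plane z=34
for v in(20,60,100,140,180):
    u=np.where(red[v])[0]
    if len(u):print(v,u.min(),u.max(),pt('wrist',u.min(),v,34,s).round(),pt('wrist',u.max(),v,34,s).round())
u,v=np.nonzero(red.T);print('top row of red',v.min(),pt('wrist',int(u[v==v.min()].mean()),v.min(),34,s))
E
```

```text
21.4 tcp [ 485.5 -305.4  126.5] yaw 5.17 Ftool [-0.2 -1.1  4.3] M [ 0.07 -0.29 -0.03] op 23.7
20 208 423 [ 650. -206.   34.] [ 665. -373.   34.]
60 208 424 [ 617. -210.   34.] [ 632. -376.   34.]
100 208 424 [ 585. -212.   34.] [ 600. -379.   34.]
140 210 423 [ 553. -216.   34.] [ 568. -382.   34.]
180 212 421 [ 521. -219.   34.] [ 536. -385.   34.]
top row of red 0 [ 669.52109272 -284.97821128   34.        ]
```

The tray's centre line passes within 1 mm of the grip with matching yaw (5.5° against 5.2°). Descend, stopping slightly above the floor.

Call:
servo_tool:
  jaw: [15,15,15,15,15,15,15,15,15,15]
  slide:
    - [0,0,0.08]
    - [0,0,0.18]
    - [0,0,0.3]
    - [0,0,0.42]
    - [0,0,0.52]
    - [0,0,0.6]
    - [0,0,0.65]
    - [0,0,0.69]
    - [0,0,0.7]
    - [0,0,0.7]
  dr:
    - [0,0,0]
    - [0,0,0]
    - [0,0,0]
    - [0,0,0]
    - [0,0,0]
    - [0,0,0]
    - [0,0,0]
    - [0,0,0]
    - [0,0,0]
    - [0,0,0]

```text
time: 22.33
tcp_pos: [485.9, -306.0, -12.9]
tcp_rot: [[0.996, 0.092, 0.0], [0.092, -0.996, -0.0], [0.0, 0.0, -1.0]]
ft_force: [0.2, 0.2, -4.0]
opening: 23.4
```

Call:
servo_tool:
  jaw: [15,15,15,15]
  slide:
    - [0,0,0.01]
    - [0,0,0.02]
    - [0,0,0.025]
    - [0,0,0.025]
  dr:
    - [0,0,0]
    - [0,0,0]
    - [0,0,0]
    - [0,0,0]

```text
time: 22.67
tcp_pos: [485.7, -306.3, -17.7]
tcp_rot: [[0.996, 0.091, 0.0], [0.091, -0.996, -0.0], [0.0, 0.0, -1.0]]
ft_force: [0.9, -0.0, -4.3]
opening: 23.5
```

Call:
servo_tool:
  jaw: [15,15,15,15]
  slide:
    - [0,0,0.01]
    - [0,0,0.02]
    - [0,0,0.02]
    - [0,0,0.02]
  dr:
    - [0,0,0]
    - [0,0,0]
    - [0,0,0]
    - [0,0,0]

```text
time: 23.0
tcp_pos: [485.6, -306.1, -22.1]
tcp_rot: [[0.996, 0.091, -0.0], [0.091, -0.996, 0.0], [-0.0, -0.0, -1.0]]
ft_force: [-0.0, 0.2, -3.6]
opening: 23.4
```

The pawl is just touching. Release and withdraw straight up.

Call:
servo_tool:
  jaw: [50,50,50,50,50,50]
  slide:
    - [0,0,0]
    - [0,0,0]
    - [0,0,0]
    - [0,0,0]
    - [0,0,0]
    - [0,0,0]
  dr:
    - [0,0,0]
    - [0,0,0]
    - [0,0,0]
    - [0,0,0]
    - [0,0,0]
    - [0,0,0]

```text
time: 23.5
tcp_pos: [485.8, -306.3, -21.7]
tcp_rot: [[0.996, 0.091, 0.0], [0.091, -0.996, -0.0], [0.0, 0.0, -1.0]]
ft_force: [-0.3, 0.6, -0.7]
opening: 45.8
```

Call:
servo_tool:
  jaw: [50,50,50,50,50,50,50,50,50,50]
  slide:
    - [0,0,-0.05]
    - [0,0,-0.15]
    - [0,0,-0.3]
    - [0,0,-0.5]
    - [0,0,-0.7]
    - [0,0,-0.85]
    - [-0.1,0,-0.95]
    - [-0.3,0,-0.95]
    - [-0.45,0,-0.95]
    - [-0.45,0,-0.95]
  dr:
    - [0,0,0]
    - [0,0,0]
    - [0,0,0]
    - [0,0,0]
    - [0,0,0]
    - [0,0,0]
    - [0,0,0]
    - [0,0,0]
    - [0,0,0]
    - [0,0,0]

```text
time: 24.33
tcp_pos: [391.8, -314.2, 169.3]
tcp_rot: [[0.996, 0.089, -0.002], [0.089, -0.996, -0.0], [-0.002, 0.0, -1.0]]
ft_force: [0.6, 0.1, 0.7]
opening: 46.0
```

```bash
python3 - <<'E'
from h import *
s=st();np.save('sF.npy',s,allow_pickle=True)
im=cams.capture('wrist');cv2.imwrite('pics/wF.png',im);top=cams.capture('top');cv2.imwrite('pics/tF.png',top)
a=cv2.resize(im[0:400],None,fx=.6,fy=.6);b=cv2.resize(top[120:320,195:545],None,fx=1.15,fy=1.15) ;c=cv2.resize(top[120:220,195:295],(400,400),interpolation=cv2.INTER_CUBIC)
b=cv2.resize(top[110:320,195:545],(792,475),interpolation=cv2.INTER_CUBIC)
cv2.imwrite('pics/F.png',b)
E
```

```text
24.33 tcp [ 391.8 -314.2  169.3] yaw 5.13 Ftool [ 0.6 -0.1 -0.7] M [-0.02  0.02 -0.  ] op 46.0
```

View pics/F.png

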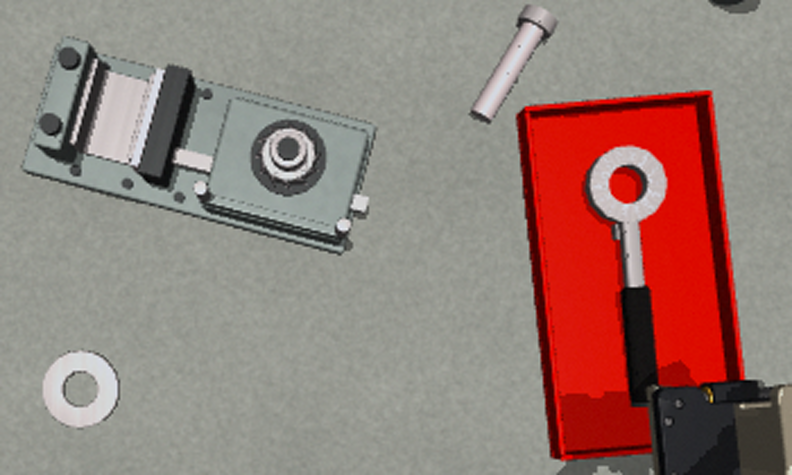

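The final top view shows the wrench lying flat inside the tray, ring at (627,184) and sleeve ending at (640,403). The nut is bare at (288,150), the channel is tight between pad and stop, and the bolt and washer look unmoved. The gripper is clear, so I hand in.

```bash
python3 - <<'E'
from workcell import env,get_state
print(get_state()['time']);print(env.close_job())
E
```

```text
24.4333
the job is handed in; nothing more can be done
None
```

The channel is clamped against the stop block and the ratchet wrench lies in the red tray. I handed the job in at 24.4 s of the 69 s allowed, with the gripper clear of everything.

**What I did**
- I gripped the wrench's sleeve and drove the nut with three clockwise strokes, the handle going back between them.
- I finished with one short extra click, then lifted the wrench straight off (it weighs about 4.3 N) and laid it in the tray.

**Last checks**
- **Pad:** the wrist images put it about 3.6 mm in after the third stroke. With the last click it is about 4.7 mm in, and 3 mm is half of its travel. The last millimetre comes from the nut angle and the jaw edge, because in the final views the jaw hides the gap behind the pad.
- **Channel:** it stopped moving while the pad went in, and in the top view it stands tight between pad and stop.
- **Tray and bench:** the wrench lies inside the tray walls. The bolt and the washer look unmoved. The spanner and the purple look-alike lie outside that last crop, and I never went near them.

**What failed or disagreed**
- **First grasp:** it closed above the sleeve, because the fingertips sit about 35 mm short of the stated TCP. I measured this from the wrist images and corrected for it. Nothing was moved.
- **First estimate of the gap to the stop:** it was about 4 mm too small because I had assumed the wrong height for the pad top. I found this from the unchanged pad gap before finishing the stroke.

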